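# Refit the drive hub on a fraction collector

## Robot

A 6-joint arm with a two-finger parallel gripper is mounted at the origin on the work surface. World frame = base frame: x ahead of the robot, y to its left, z up, the work surface at z = 0. Lengths are in mm, angles in rad, forces in N, time in s.
With the tool pointing down it reaches from about 275 to 775 mm from the base axis. Payload 14.6 kg.
Tool frame: the origin (TCP) lies on the centre line of the jaws, within the pads' length; the fingertips stand 25 mm ahead of it and the grasp point (between the pads) lies 6 mm ahead of it; z points along the fingers, y is the direction in which the jaws open and shut (so a half turn about z gives the same grasp; the last joint's range is limited). The gripper opens to 85 mm and grips with 20 to 120 N. Pads are 22 mm wide; open, the fingers measure 114 mm over their backs; the gripper's body (76 mm by 85 mm) begins 54 mm behind the grasp point. The pads swing forward as they close: fully open they stand 13 mm farther back than shut.
Start: joints at [-1.355, 0.263, -0.048, 1.259, 0, 1.415], TCP at [190.234, -489.326, 256.278] pointing down, gripper open.
Joint ranges: [-2.65, 2.65], [-0.89, 1.7], [-1.18, 1.37], [-2.13, 2.11], [-1.35, 1.29], [-3.14, 3.14]. Speed limits (rad/s): [1.89, 1.89, 2.57, 2.79, 3.14, 3.14].

## Interface

Orientations are given as a unit quaternion [x, y, z, w].
In Python, from plant import get_state, get_image, hand_in gives the robot as it stands.
- The arm moves only by the tool arm_command, never from a script. Its argument "series" is a list of rows, each an object with "fingers": the opening in per cent of the stroke, from 0 (shut) to 100 (fully open); "linear": the shift along the tool's x, y, z in mm, a list of three; "delta_rot": the turn, a rotation vector about the tool's x, y, z in rad, a list of three. In form: [{"fingers": fingers, "linear": [tx, ty, tz], "delta_rot": [rx, ry, rz]}, ...]. A call has 1 to 20 rows; each row is the pose to reach, as a shift and turn from the pose commanded when the call began, along the tool's axes at that moment; what a row does not reach only later rows make up. A row lasts 1/12 s, in which the tool goes at most 41.7 mm and 7.16 degrees, less where a joint would pass 70% of its speed; a pose out of reach is approached as far as the arm can. A call with a gripper value outside its range is refused whole. The fingers move at their own pace and stop on an object; "newtons" is the grip in N (left out, the last holds). Time passes only in rows, so rows that repeat a pose let the fingers close. It gives the time, the measured TCP pose, the force and the opening at its end, in the units of the state.
- get_state(): the state, without advancing time (a new reading comes with each control period).
- get_image(name): name is "scene" or "side" or "wrist"; returns a dict with "image" (400x640x3 uint8, red, green, blue), "fx", "fy", "cx", "cy" (pixels), "eye" and "attitude" of the camera in the world. Camera axes: x right, y up, looking along -z (the intrinsics and any distortion apply to the point x, -y, -z); pixel columns grow to the right and rows downward; lengths in mm; the calibration is good to about 2 mm. A picture is of the moment at which its call begins. There is no depth.
- hand_in(): hands the job in, once; it reports no verdict.
The state is a dict: "time_s": time; "joint_pos": joint angles; "joint_vel": joint speeds; "joint_efforts": joint torques, N m; "eef_pos": TCP position; "ee_rot": TCP orientation; "ft_force": force on the tool from outside, world axes, zero at the start; "wrist_torque": the same for the moment, N m; "finger_gap": finger opening in mm.
Only numpy, scipy, OpenCV 4.12 (cv2) and the standard library are available. Lean on these libraries where they do the work, as an engineer would, in place of code of your own. Each camera call takes 0.05 s, during which the arm holds its last target.

## Task

Refit the fraction collector's drive hub: between your fingers, turn the bare drive shaft until you feel its flat, and bring that flat round to face the home sensor squarely. Then pick up the flanged hub with the thumbscrew, slide it upright down the shaft with the thumbscrew square over the flat, and finish still holding it there, with the thumbscrew about half-way up the flat and the hub resting on nothing, so that I can tighten the screw. Leave the other things on the bench where they are.

Things in the scene. Friction and masses are not known exactly. Their poses are not given: they have to be found in the camera images.
- collector: fraction collector, fixed: cream case with a flat grey deck 70 mm above the bench; 260 mm wide, from 140 mm in front of the drive shaft's axis to 110 mm behind. Origin on the bench under that axis, z up, -x to its front: keypad strip and home sensor. A thin column, 150 mm above the deck, stands 85 mm behind (+x) and 105 mm to +y of the shaft, its delivery arm swung away.
- home_sensor (a point): top of the home sensor, a small black forked block (26 mm wide, 22 mm tall) on the deck, 90 mm straight in front of the shaft axis.
- shaft: upright steel drive shaft, 16 mm across. Origin on its axis at deck height, z up. Top 62 mm above the deck, last 4 mm tapered; from 26 mm up it is milled to a D whose flat, 5 mm from the axis and 12.5 mm wide, faces the shaft's own -x. Bearing collar at its foot 48 mm across, 10 mm tall. Turns endlessly either way against about 0.06 N m and stays where left.
- flat (a point): middle of the shaft's flat: 5 mm from the axis along the shaft's -x, 44 mm above the deck; axes as the shaft's. Pads closed square on flat and back stand 13 mm apart, over the round 16 mm; the shaft squares itself to flat pads that close on the flat. With the flat facing the home sensor the shaft's axes are parallel to the collector's.
- hub_mid (a point): loose aluminium drive hub standing on its flange: flange 56 mm across, 6 mm thick; boss above it 36 mm across; 32 mm tall in all; 18 mm bore right through; about 110 g. This point is on its axis, 16 mm above its underside, z up. The thumbscrew stands out of the boss along the hub's own -x. Grip the boss from above across the hub's y, fingertips above the flange.
- thumbscrew (a point): centre of the hub's knurled thumbscrew head (14 mm across, 14 mm long): 30 mm from the hub's axis along the hub's -x, 18 mm above its underside; axes as the hub's. The screw's 5 mm thick tip stands 2.7 mm into the bore, so the hub goes down the D of the shaft only with the screw over the flat.
- spacer: plain aluminium spacer sleeve that stands near the hub: 36 mm across, 26 mm tall, 18 mm bore, no flange and no screw; origin at the centre of its underside. Leave it.
- nut: solid round aluminium hold-down nut that stands near the hub: skirt 54 mm across, knurled top 38 mm across, 30 mm tall, no hole and no thumbscrew; origin at the centre of its underside. Leave it.
- bottle: glass bottle with a blue cap, 56 mm across, 100 mm tall, behind the small parts; origin at the centre of its underside. Leave it.
- pipette: hand pipette lying on the bench on the right, about 270 mm long, 22 mm tall; origin under its thick body. Leave it.
Not all that is in view belongs to the job. What is shaped like the part that bears hub_mid but blue or turquoise is not meant.

How it is judged (in metres and radians):
On the way, in this order (a step that is already met when the one before it is completed fails the run):
1. the bare shaft is turned by the fingers until its flat faces the home sensor (angle between the x axis of shaft and the x axis of collector, either way round below 0.2 rad and x of flat in the frame of collector below 0 m and horizontal distance between hub_mid and shaft above 0.06 m and contact force between the fingers and shaft above 1 N), for 0.1 s.
2. the hub is lifted clear of the bench (height (world z) of hub_mid above 0.07 m), for 0.2 s.
At the end, for the whole second after the job is handed in: Flat faces the home sensor within 0.2 rad; hub on the shaft, axes within 3 mm, upright within 0.12 rad; thumbscrew on the flat's side within 6.5 mm of its middle line and 34 to 54 mm above the deck, so resting on nothing; fingers still grip the hub (over 2 N) and it is still (angle between the x axis of shaft and the x axis of collector, either way round below 0.2 rad and x of flat in the frame of collector below 0 m and horizontal distance between hub_mid and shaft below 0.003 m and x of thumbscrew in the frame of shaft below -0.02 m and y of thumbscrew in the frame of shaft between -0.0065 and 0.0065 m and z of thumbscrew in the frame of shaft between 0.034 and 0.054 m and angle between hub_mid's own z axis and vertical below 0.12 rad and contact force between the fingers and hub above 2 N and linear speed of hub below 0.02 m/s); the arm keeps its last pose, push and grip.
It fails at once if another thing on the bench is pushed more than 15 mm from its place (distance of any of spacer, nut, bottle, pipette from where it was at the start of the episode above 0.015 m).
It also fails if it takes over 64 s, if anything falls off the work surface, if the arm or the gripper's body presses on something with over 40 N, if the wrist force passes 120 N, or if a joint passes its speed limit or range.

## Working session

There is one attempt and no reset: what is moved stays moved. The work goes in short steps, Python scripts to look and compute and a tool call to move; the robot and the scene stay as the last step left them, time stands still between calls to the robot, and variables do not carry over. Pictures are saved under pics/ and viewed, and the job is handed in when it is done.

Besides the shell and the picture viewer there is one more tool, called after "Emit:" by a JSON object that holds its "method" and its "body", one argument or row to a line. arm_command: Moves the arm, as the interface text tells. Its arguments: {"type":"object","properties":{"series":{"type":"array"},"newtons":{"type":"number"}},"required":["series"]}

```bash
ls; mkdir -p pics; cat > h.py <<'E'
import numpy as np, cv2
from plant import get_state,get_image
from scipy.spatial.transform import Rotation as R
def snap(n,f):
    d=get_image(n); cv2.imwrite('pics/'+f,cv2.cvtColor(d['image'],cv2.COLOR_RGB2BGR)); np.save('pics/'+f+'.npy',d,allow_pickle=True)
    return d
def load(f): return np.load('pics/'+f+'.npy',allow_pickle=True).item()
E
python3 - <<'E'
from h import *
for n in ['scene','side','wrist']:
    d=snap(n,n+'0.png'); print({k:v for k,v in d.items() if k!='image'})
print(get_state())
E
```

```text
pics
{'fx': 483.6267258471185, 'fy': 483.6267258471185, 'cx': 314.42788737599074, 'cy': 209.38784674496887, 'eye': array([1112.28031386,  389.62974112,  724.5780486 ]), 'attitude': array([0.18061543, 0.40224049, 0.80855134, 0.38964777])}
{'fx': 450.8097824000807, 'fy': 450.8097824000807, 'cx': 327.21667577887666, 'cy': 197.3984141442732, 'eye': array([350.93199876, 623.32696119, 748.53278978]), 'attitude': array([-0.04697089,  0.40206228,  0.9107647 , -0.0815311 ])}
{'fx': 335.8168383657817, 'fy': 335.8168383657817, 'cx': 316.9255920689007, 'cy': 195.05320686714305, 'eye': array([ 252.7288205 , -464.84008397,  372.86577505]), 'attitude': array([-0.1088865 ,  0.07522609, -0.55937776,  0.81827947])}
{'time_s': 0.15, 'joint_pos': array([-1.35529056e+00,  2.63438767e-01, -4.87435081e-02,  1.25936091e+00,
       -2.48630650e-05,  1.41549109e+00]), 'joint_vel': array([-0.00080947, -0.00072504,  0.00242927,  0.00067245, -0.00040895,
        0.00042681]), 'joint_efforts': array([ 9.87046042e-04, -6.37825584e+01,  3.84646904e+01,  1.06601359e-02,
       -1.63750396e-04,  2.05600281e-05]), 'eef_pos': array([ 190.1982203 , -489.17113894,  255.93969845]), 'ee_rot': array([ 9.82861510e-01,  1.84345091e-01, -2.36644924e-05, -3.72884939e-04]), 'ft_force': array([ 0.22176904, -0.04358158, -0.38090759]), 'wrist_torque': array([-0.0179107 , -0.02487605, -0.04310425]), 'finger_gap': 85.72615375354702}
```

View pics/scene0.png

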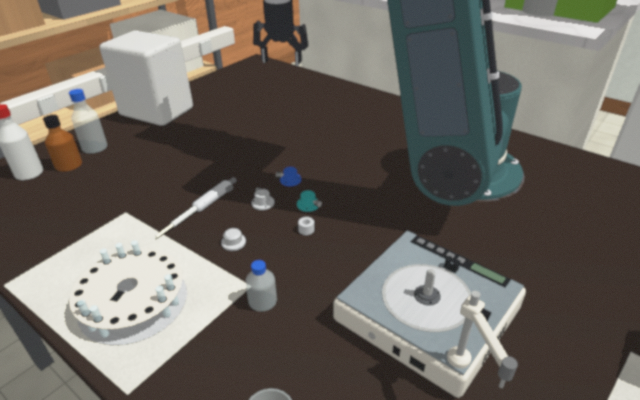

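View pics/side0.png

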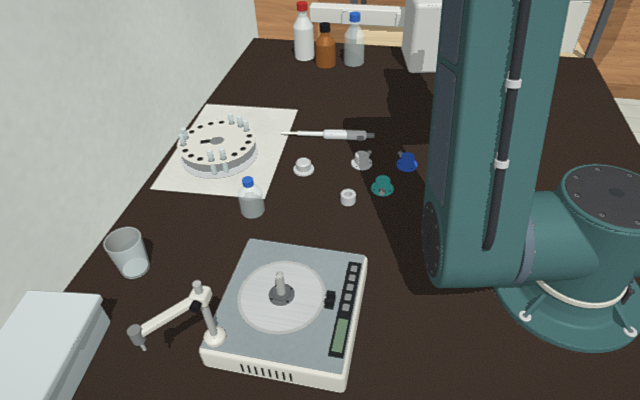

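View pics/wrist0.png

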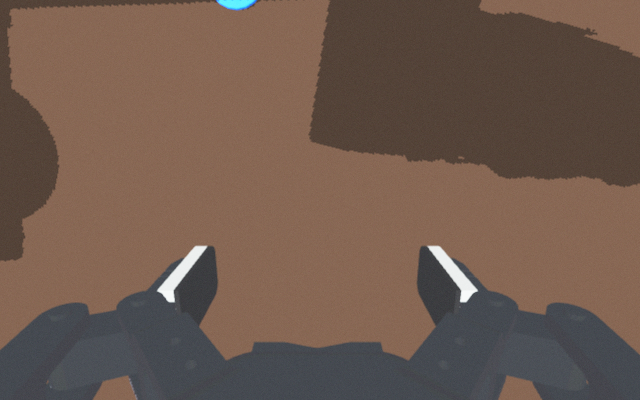

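The side view shows the shaft at about (281,285), the home sensor (330,298), grey hub (362,159), spacer (348,197), nut (303,167), and the blue and teal decoys at (407,161) and (382,185). I'll zoom in next.

```bash
python3 - <<'E'
from h import *
a=load('scene0.png')['image'][:,:,::-1];b=load('side0.png')['image'][:,:,::-1]
def c(im,x,y,w,h,s): return cv2.resize(im[y:y+h,x:x+w],(400,300),interpolation=cv2.INTER_CUBIC)
o=np.vstack([np.hstack([c(a,235,155,100,75,4),c(a,380,230,120,90,4)]),np.hstack([c(b,325,135,100,75,4),c(b,235,240,120,90,4)])])
cv2.imwrite('pics/zoom0.png',o)
E
```

```text
(no output)
```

View pics/zoom0.png

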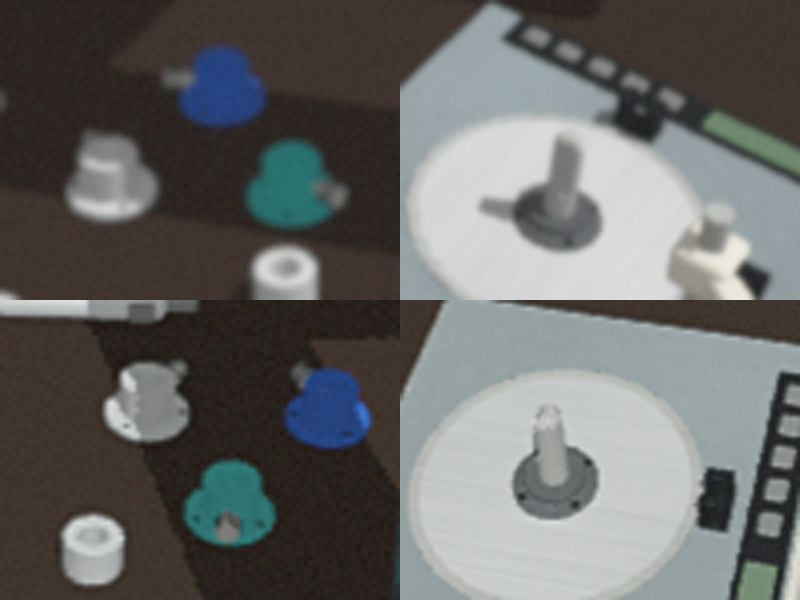

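```bash
cat >> h.py <<'E'
def ray(d,u,v):
    c=np.array([(u-d['cx'])/d['fx'],-(v-d['cy'])/d['fy'],-1.]); r=R.from_quat(d['attitude']).apply(c)
    return np.array(d['eye']),r/np.linalg.norm(r)
def onz(d,u,v,z):
    e,r=ray(d,u,v); return e+r*(z-e[2])/r[2]
def tri(obs):
    A=np.zeros((3,3));b=np.zeros(3)
    for d,u,v in obs:
        e,r=ray(d,u,v);P=np.eye(3)-np.outer(r,r);A+=P;b+=P@e
    X=np.linalg.solve(A,b)
    return X,[np.linalg.norm((np.eye(3)-np.outer(r,r))@(X-e)) for e,r in [ray(*o) for o in obs]]
def proj(d,X):
    c=R.from_quat(d['attitude']).inv().apply(np.array(X)-d['eye']); return d['cx']-d['fx']*c[0]/c[2],d['cy']+d['fy']*c[1]/c[2]
E
python3 - <<'E'
from h import *
np.set_printoptions(precision=1,suppress=True)
a=load('scene0.png');b=load('side0.png')
for n,p,q,z in [('shafttop',(430.1,271.1),(279.1,272.4),132),('sensor',(451.4,262),(330.1,299.4),92),('hubtop',(262.5,190.8),(362,154.5),32),('screw',(258,189),(369.5,152),18),('spacer',(306.3,221),(348.2,193),26),('nut',(234,233),(303,162),30),
 ('bottle cap',(258,265),(247,182),100)]:
    print(n,tri([(a,*p),(b,*q)]),onz(a,*p,z),onz(b,*q,z))
# deck corners side image
for u,v in [(254,240),(367,257),(348,379),(205,349)]: print(onz(b,u,v,70))
E
```

```text
shafttop (array([536.2, 160. , 129.9]), [np.float64(0.21714666672189062), np.float64(0.21714666672187966)]) [538.4 161.  132. ] [535.6 161.3 132. ]
sensor (array([445.7, 163.8,  82.1]), [np.float64(2.17502502249994), np.float64(2.175025022499943)]) [454.3 165.2  92. ] [444.6 173.2  92. ]
hubtop (array([ 452.3, -329.4,   35.6]), [np.float64(2.995564684431743), np.float64(2.9955646844318395)]) [ 446.1 -337.5   32. ] [ 452.9 -329.3   32. ]
screw (array([ 436.2, -363.6,   18.9]), [np.float64(1.542039325434443), np.float64(1.5420393254344804)]) [ 433.9 -366.8   18. ] [ 436.4 -362.3   18. ]
spacer (array([ 466.3, -179.2,   26.7]), [np.float64(0.41990693319621064), np.float64(0.4199069331963382)]) [ 465.3 -180.3   26. ] [ 466.5 -179.3   26. ]
nut (array([ 600.1, -276.4,   30. ]), [np.float64(0.6498206340044101), np.float64(0.6498206340044702)]) [ 599.7 -277.2   30. ] [ 600.1 -275.3   30. ]
bottle cap (array([ 686.3, -107.2,   95.2]), [np.float64(3.623529654196143), np.float64(3.623529654196155)]) [ 687.2 -107.9  100. ] [683.2 -96.5 100. ]
[626.6  43.2  70. ]
[394.7  48.9  70. ]
[393.7 297.8  70. ]
[632.6 289.1  70. ]
```

```bash
python3 - <<'E'
from h import *
np.set_printoptions(precision=3,suppress=True)
d=load('wrist0.png');s=get_state()
T=R.from_quat(s['ee_rot']);C=R.from_quat(d['attitude'])
print('eye in tool',T.inv().apply(d['eye']-s['eef_pos']))
print('cam axes in tool',(T.inv()*C).as_matrix())
E
```

```text
eye in tool [  67.108   -0.105 -116.92 ]
cam axes in tool [[ 0.001  0.965  0.262]
 [ 1.    -0.001  0.   ]
 [ 0.001  0.262 -0.965]]
```

```bash
cat >> h.py <<'E'
def delta(x,y,z,yaw=None):
    s=get_state();T=R.from_quat(s['ee_rot']);p=T.inv().apply(np.array([x,y,z])-s['eef_pos'])
    if yaw is None: print(np.round(p,1));return
    Tg=R.from_matrix(np.array([[np.cos(yaw),np.sin(yaw),0],[np.sin(yaw),-np.cos(yaw),0],[0,0,-1]]))
    print(np.round(p,1),np.round((T.inv()*Tg).as_rotvec(),3))
E
python3 -c "
from h import *
delta(450,-332,220)"
```

```text
[299.1 -52.3  36. ]
```

Emit:
{"method": "arm_command", "body": {
  "series": [
    {"fingers": 100,"linear": [37,-6.5,4.5],"delta_rot": [0,0,0]},
    {"fingers": 100,"linear": [75,-13,9],"delta_rot": [0,0,0]},
    {"fingers": 100,"linear": [112,-20,13],"delta_rot": [0,0,0]},
    {"fingers": 100,"linear": [150,-26,18],"delta_rot": [0,0,0]},
    {"fingers": 100,"linear": [187,-33,22],"delta_rot": [0,0,0]},
    {"fingers": 100,"linear": [225,-39,27],"delta_rot": [0,0,0]},
    {"fingers": 100,"linear": [262,-46,31],"delta_rot": [0,0,0]},
    {"fingers": 100,"linear": [299,-52,36],"delta_rot": [0,0,0]},
    {"fingers": 100,"linear": [299,-52,36],"delta_rot": [0,0,0]},
    {"fingers": 100,"linear": [299,-52,36],"delta_rot": [0,0,0]}
  ]
}}

```text
time_s: 0.98
eef_pos: [451.1, -331.3, 219.6]
ee_rot: [0.983, 0.186, -0.0, -0.0]
ft_force: [-0.5, -0.3, 0.2]
finger_gap: 85.6
```

```bash
python3 -c "
from h import *
snap('wrist','w1.png');s=get_state();print(s['time_s'],s['eef_pos'],s['joint_vel'])"
```

```text
1.0333 [ 450.21947206 -332.10998418  219.93773363] [-0.03548893 -0.01290192 -0.00328204 -0.00013802  0.00017564 -0.00534082]
```

View pics/w1.png

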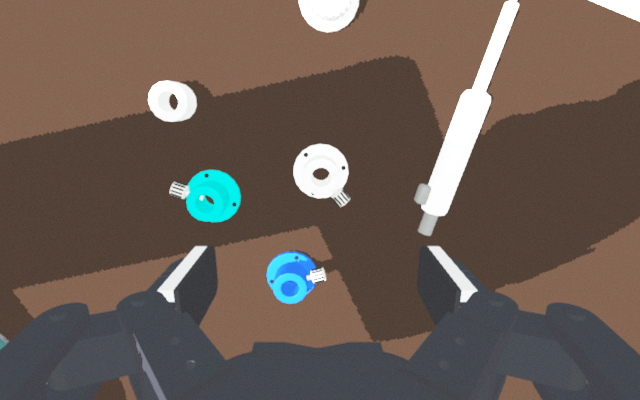

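The wrist picture shows the white hub at (321,172) with its screw at (341,198), the teal decoy at (212,196), the blue one at (291,278) and the spacer at (172,102).

```bash
python3 - <<'E'
from h import *
np.set_printoptions(precision=1,suppress=True)
d=load('w1.png');im=d['image']
c=im[135:225,275:370,::-1]
m=(im.min(2)>150).astype(np.uint8)
cv2.imwrite('pics/z1.png',np.hstack([cv2.resize(c,None,fx=4,fy=4,interpolation=cv2.INTER_CUBIC),cv2.cvtColor(cv2.resize(m[135:225,275:370]*255,None,fx=4,fy=4),cv2.COLOR_GRAY2BGR)]))
print(onz(d,321,172,32),onz(d,341,198,18))
cs,_=cv2.findContours(m,cv2.RETR_CCOMP,cv2.CHAIN_APPROX_NONE)
for k in cs:
    x,y,w,h=cv2.boundingRect(k)
    if 270<x<370 and 130<y<230 and len(k)>=5: print(x,y,w,h,cv2.fitEllipse(k))
E
```

```text
[ 458.1 -332.2   32. ] [ 438.6 -361.3   18. ]
293 143 57 64 ((322.0465393066406, 172.9034881591797), (52.2708740234375, 64.36654663085938), 140.99942016601562)
337 200 5 6 ((339.0, 202.5), (2.3927416801452637, 6.50669002532959), 139.02899169921875)
341 193 3 4 ((342.0, 194.5), (2.1213202476501465, 3.0), 0.0)
312 167 18 14 ((320.55194091796875, 173.41307067871094), (12.574274063110352, 16.41499137878418), 87.65038299560547)
341 165 5 6 ((343.0, 167.5), (3.945310592651367, 4.5376811027526855), 0.0)
303 152 6 6 ((305.41351318359375, 154.34829711914062), (4.69093132019043, 4.713677406311035), 113.29151153564453)
```

View pics/z1.png

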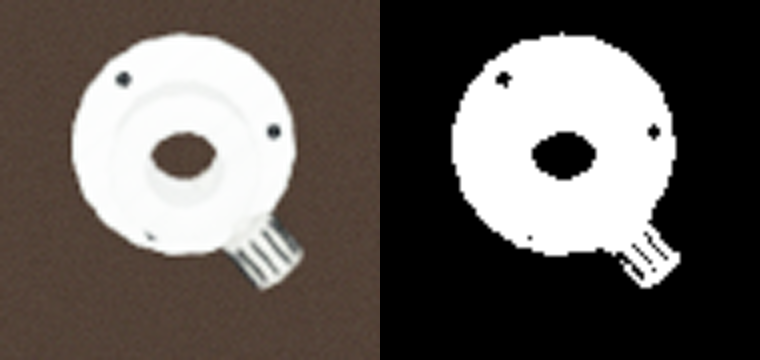

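```bash
cat >> h.py <<'E'
def hubfit(d,box,thr=150,pred=None):
    im=d['image'];x0,y0,x1,y1=box
    m=np.zeros(im.shape[:2],np.uint8);m[y0:y1,x0:x1]=(im[y0:y1,x0:x1].min(2)>thr)
    cs,_=cv2.findContours(m,cv2.RETR_EXTERNAL,cv2.CHAIN_APPROX_NONE)
    k=max(cs,key=len)[:,0]
    P=np.array([onz(d,u,v,5)[:2] for u,v in k])
    from scipy.optimize import least_squares
    f=least_squares(lambda q:np.hypot(*(P-q[:2]).T)-q[2],[*P.mean(0),28],loss='soft_l1',f_scale=.5)
    r=np.hypot(*(P-f.x[:2]).T)-f.x[2]
    # screw: pixels beyond rim
    Q=np.array([onz(d,u,v,18)[:2] for u,v in k[r>4]])
    rect=cv2.minAreaRect(Q.astype(np.float32))
    return f.x,(np.abs(r)<1).mean(),rect
E
python3 - <<'E'
from h import *
np.set_printoptions(precision=2,suppress=True)
d=load('w1.png')
x,fr,rect=hubfit(d,(280,135,370,225));print(x,fr,rect)
s=onz(d,341.5,197.5,22)[:2]; v=s-x[:2];print(s,np.hypot(*v),np.degrees(np.arctan2(v[1],v[0])))
print(d['eye'])
E
```

```text
[ 453.4  -334.02   27.84] 0.7472527472527473 ((437.2788391113281, -363.30999755859375), (9.967341423034668, 12.001618385314941), 65.71847534179688)
[ 440.15 -360.89] 29.957313222645716 -116.23228288900515
[ 513.67 -306.79  336.58]
```

```bash
python3 -c "
from h import *
delta(536,160,245,np.pi/2)"
```

```text
[ 258.9 -427.2  -24.9] [-1.000e-03  0.000e+00 -1.199e+00]
```

Emit:
{"method": "arm_command", "body": {
  "series": [
    {"fingers": 100,"linear": [20,-33,-10],"delta_rot": [0,0,-0.09]},
    {"fingers": 100,"linear": [40,-66,-20],"delta_rot": [0,0,-0.18]},
    {"fingers": 100,"linear": [60,-99,-25],"delta_rot": [0,0,-0.27]},
    {"fingers": 100,"linear": [80,-131,-25],"delta_rot": [0,0,-0.36]},
    {"fingers": 100,"linear": [100,-164,-25],"delta_rot": [0,0,-0.45]},
    {"fingers": 100,"linear": [120,-197,-25],"delta_rot": [0,0,-0.54]},
    {"fingers": 100,"linear": [140,-230,-25],"delta_rot": [0,0,-0.63]},
    {"fingers": 100,"linear": [160,-263,-25],"delta_rot": [0,0,-0.72]},
    {"fingers": 100,"linear": [180,-296,-25],"delta_rot": [0,0,-0.81]},
    {"fingers": 100,"linear": [200,-329,-25],"delta_rot": [0,0,-0.9]},
    {"fingers": 100,"linear": [220,-362,-25],"delta_rot": [0,0,-1.0]},
    {"fingers": 100,"linear": [240,-395,-25],"delta_rot": [0,0,-1.1]},
    {"fingers": 100,"linear": [259,-427,-25],"delta_rot": [0,0,-1.2]},
    {"fingers": 100,"linear": [259,-427,-25],"delta_rot": [0,0,-1.2]},
    {"fingers": 100,"linear": [259,-427,-25],"delta_rot": [0,0,-1.2]}
  ]
}}

```text
time_s: 2.28
eef_pos: [536.8, 159.5, 245.2]
ee_rot: [0.707, 0.707, -0.0, 0.0]
ft_force: [0.0, -0.6, -0.2]
finger_gap: 85.3
```

```bash
python3 -c "
from h import *
snap('wrist','w2.png');s=get_state();print(s['time_s'],s['eef_pos'],s['joint_vel'],s['joint_pos'])"
```

```text
2.3333 [536.68023881 158.44753828 245.2714554 ] [-0.02849487 -0.01051518 -0.00981063 -0.00132496  0.00012237  0.0053076 ] [ 1.41641671e-01  3.26302535e-01  1.39940610e-02  1.25877946e+00
 -3.89963330e-04  1.71362922e+00]
```

View pics/w2.png

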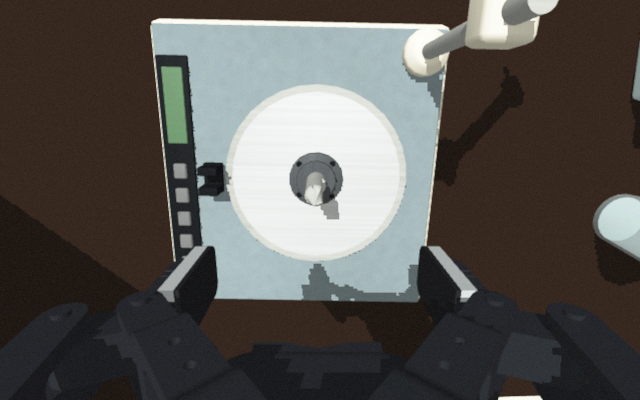

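The shaft's foot is at (316,180) and its top about (314,192). The home sensor is at (211,178) and the keypad on the left. I'll zoom in to see the D.

```bash
python3 - <<'E'
from h import *
np.set_printoptions(precision=2,suppress=True)
d=load('w2.png');im=d['image']
c=im[145:215,280:350,::-1]
g=cv2.resize(c,None,fx=7,fy=7,interpolation=cv2.INTER_CUBIC)
cv2.imwrite('pics/z2.png',g)
for p in [(536.5,160)]:
  for z in (70,80,96,132): print(z,proj(d,[*p,z]))
# deck lines
for u,v in [(153,24),(443,30),(150+25,300)]: print(onz(d,u,v,70))
E
```

```text
70 (np.float64(315.92196635440223), np.float64(180.76397038235905))
80 (np.float64(315.8800548139215), np.float64(183.3272275449846))
96 (np.float64(315.80685987104835), np.float64(187.8037382968096))
132 (np.float64(315.6076570074795), np.float64(199.98673517551327))
[407.33 286.99  70.  ]
[637.44 282.98  70.  ]
[397.72  39.39  70.  ]
```

View pics/z2.png

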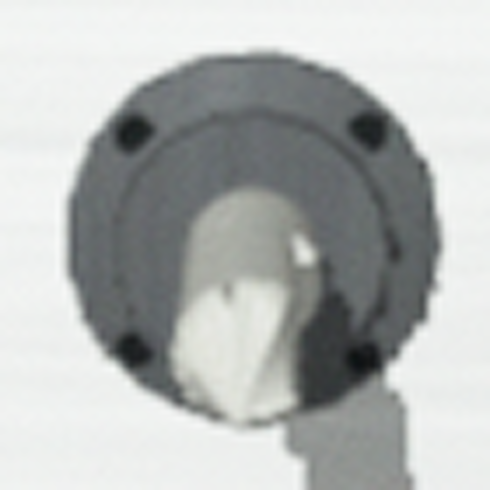

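Emit:
{"method": "arm_command", "body": {
  "series": [
    {"fingers": 100,"linear": [-30,0,30],"delta_rot": [0,0,0]},
    {"fingers": 100,"linear": [-60,0,60],"delta_rot": [0,0,0]},
    {"fingers": 100,"linear": [-67,0,80],"delta_rot": [0,0,0]},
    {"fingers": 100,"linear": [-67,0,80],"delta_rot": [0,0,0]},
    {"fingers": 100,"linear": [-67,0,80],"delta_rot": [0,0,0]}
  ]
}}

```text
time_s: 2.75
eef_pos: [536.3, 90.5, 165.4]
ee_rot: [0.709, 0.706, -0.0, -0.0]
ft_force: [-0.3, 0.7, -0.1]
finger_gap: 85.9
```

```bash
python3 - <<'E'
from h import *
d=snap('wrist','w3.png');s=get_state();print(s['time_s'],s['eef_pos'],s['joint_vel'])
for z in (70,80,96,132): print(z,proj(d,[536.5,160,z]))
u,v=map(int,proj(d,[536.5,160,120]))
c=d['image'][v-50:v+50,u-60:u+60,::-1]
cv2.imwrite('pics/z3.png',cv2.resize(c,None,fx=6,fy=6,interpolation=cv2.INTER_CUBIC));print(u-60,v-50)
E
```

```text
2.8 [536.94602067  91.32779097 166.38705834] [ 0.02362349 -0.00780003  0.0264494   0.00386375  0.00144418  0.00032622]
70 (np.float64(316.0598169509826), np.float64(99.017730743928))
80 (np.float64(315.98378823305046), np.float64(98.77490307034665))
96 (np.float64(315.8451019668118), np.float64(98.33195382295236))
132 (np.float64(315.4245980950107), np.float64(96.9889089880718))
255 47
```

View pics/z3.png

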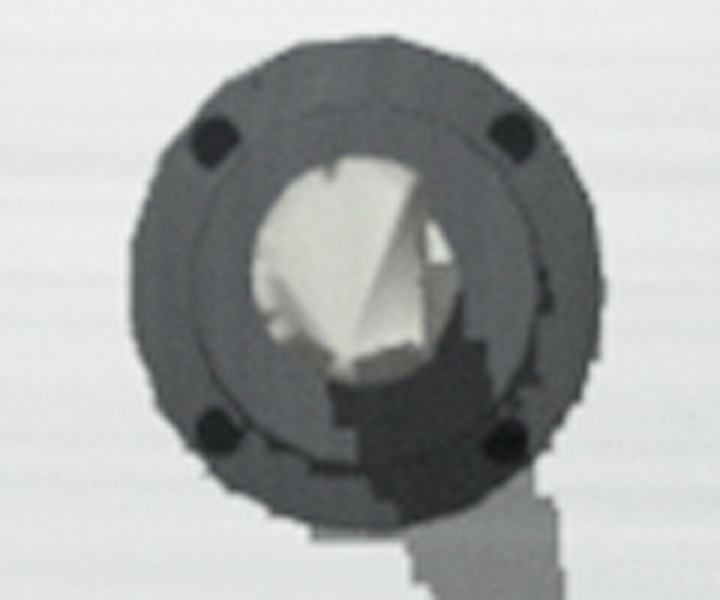

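View pics/w3.png

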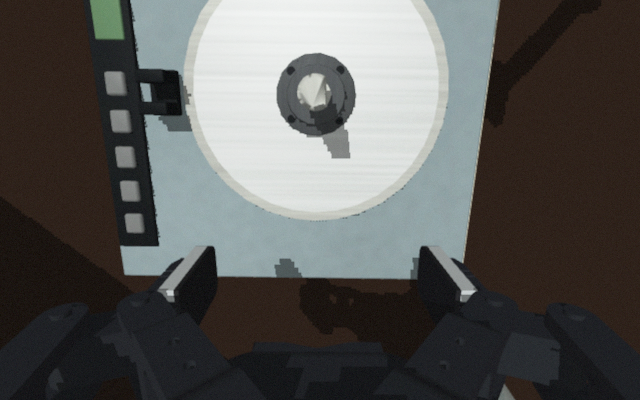

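Close up, the flat faces right in the image, which is world +x. Its edge is the line from zoom (415,180) to (425,345), with the ledge below it at (437,250). The flat therefore points away from the sensor and needs about half a turn. Next I'll fit the collar and the deck edges.

```bash
python3 - <<'E'
from h import *
from scipy.optimize import least_squares
np.set_printoptions(precision=2,suppress=True)
for f,zs in [('w2.png',80),('w3.png',80)]:
    d=load(f);im=d['image'].astype(int)
    u,v=proj(d,[536.5,160,80]);m=np.zeros(im.shape[:2],np.uint8)
    u,v=int(u),int(v);r=45 if f=='w3.png' else 30
    m[v-r:v+r,u-r:u+r]=(im.max(2)[v-r:v+r,u-r:u+r]<125)
    cs,_=cv2.findContours(m,cv2.RETR_EXTERNAL,cv2.CHAIN_APPROX_NONE)
    k=max(cs,key=len)[:,0]; P=np.array([onz(d,*q,80)[:2] for q in k])
    q=least_squares(lambda q:np.hypot(*(P-q[:2]).T)-q[2],[536,160,24],loss='soft_l1',f_scale=.3).x
    print(f,'collar',q)
    # deck edges: mask of deck blue-grey
    hsv=cv2.cvtColor(d['image'],cv2.COLOR_RGB2GRAY)
    g=hsv.astype(float)
    def edge_h(cols,v0,v1):
        out=[]
        for c in cols:
            col=g[v0:v1,c]; i=np.argmax(np.abs(np.diff(col))); out.append(onz(d,c,v0+i+.5,70)[:2])
        return np.array(out)
    def edge_v(rows,u0,u1):
        out=[]
        for r_ in rows:
            row=g[r_,u0:u1]; i=np.argmax(np.abs(np.diff(row))); out.append(onz(d,u0+i+.5,r_,70)[:2])
        return np.array(out)
    def ang(Q):
        l=cv2.fitLine(Q.astype(np.float32),cv2.DIST_HUBER,0,.01,.01).ravel(); return np.degrees(np.arctan2(l[1],l[0])),l[2:]
    if f=='w2.png':
        print('top',ang(edge_h(range(170,400,5),10,45)),'left',ang(edge_v(range(40,230,5),140,185)),'right',ang(edge_v(range(90,240,5),415,460)),'bot',ang(edge_h(range(230,300,5),285,315)))
    else:
        print('left',ang(edge_v(range(100,260,5),85,135)),'right',ang(edge_v(range(10,240,5),455,510)),'bot',ang(edge_h(range(220,270,5),265,290)))
E
```

```text
w2.png collar [536.45 164.02  21.85]
top (np.float32(-0.99865097), array([483.98, 290.19], dtype=float32)) left (np.float32(89.28171), array([403.13, 196.25], dtype=float32)) right (np.float32(89.05211), array([641.58, 188.06], dtype=float32)) bot (np.float32(-1.1577461), array([485.49,  40.57], dtype=float32))
w3.png collar [536.37 161.78  22.5 ]
left (np.float32(86.75323), array([407.87, 117.44], dtype=float32)) right (np.float32(89.00574), array([639.69, 150.81], dtype=float32)) bot (np.float32(-0.13676432), array([484.38,  40.41], dtype=float32))
```

```bash
python3 -c "
from h import *
delta(536.5,162,195,np.pi)"
```

```text
[ 70.7  -0.6 -28.6] [ 1.000e-03  0.000e+00 -1.573e+00]
```

Emit:
{"method": "arm_command", "body": {
  "newtons": 20,
  "series": [
    {"fingers": 100,"linear": [0,0,-28],"delta_rot": [0,0,-0.12]},
    {"fingers": 100,"linear": [10,0,-28.6],"delta_rot": [0,0,-0.24]},
    {"fingers": 90,"linear": [25,0,-28.6],"delta_rot": [0,0,-0.36]},
    {"fingers": 80,"linear": [40,0,-28.6],"delta_rot": [0,0,-0.48]},
    {"fingers": 70,"linear": [55,0,-28.6],"delta_rot": [0,0,-0.6]},
    {"fingers": 60,"linear": [70.7,-0.6,-28.6],"delta_rot": [0,0,-0.72]},
    {"fingers": 60,"linear": [70.7,-0.6,-28.6],"delta_rot": [0,0,-0.84]},
    {"fingers": 60,"linear": [70.7,-0.6,-28.6],"delta_rot": [0,0,-0.96]},
    {"fingers": 60,"linear": [70.7,-0.6,-28.6],"delta_rot": [0,0,-1.08]},
    {"fingers": 60,"linear": [70.7,-0.6,-28.6],"delta_rot": [0,0,-1.2]},
    {"fingers": 60,"linear": [70.7,-0.6,-28.6],"delta_rot": [0,0,-1.32]},
    {"fingers": 60,"linear": [70.7,-0.6,-28.6],"delta_rot": [0,0,-1.44]},
    {"fingers": 60,"linear": [70.7,-0.6,-28.6],"delta_rot": [0,0,-1.573]},
    {"fingers": 60,"linear": [70.7,-0.6,-10],"delta_rot": [0,0,-1.573]},
    {"fingers": 60,"linear": [70.7,-0.6,15],"delta_rot": [0,0,-1.573]},
    {"fingers": 60,"linear": [70.7,-0.6,41.4],"delta_rot": [0,0,-1.573]},
    {"fingers": 60,"linear": [70.7,-0.6,41.4],"delta_rot": [0,0,-1.573]}
  ]
}}

```text
time_s: 4.22
eef_pos: [534.9, 163.2, 121.7]
ee_rot: [-0.001, 1.0, -0.0, -0.002]
ft_force: [-1.1, 0.1, -1.7]
finger_gap: 51.2
```

Emit:
{"method": "arm_command", "body": {
  "newtons": 20,
  "series": [
    {"fingers": 40,"linear": [0,0,0],"delta_rot": [0,0,0]},
    {"fingers": 30,"linear": [0,0,0],"delta_rot": [0,0,0]},
    {"fingers": 20,"linear": [0,0,0],"delta_rot": [0,0,0]},
    {"fingers": 10,"linear": [0,0,0],"delta_rot": [0,0,0]},
    {"fingers": 10,"linear": [0,0,0],"delta_rot": [0,0,0]},
    {"fingers": 10,"linear": [0,0,0],"delta_rot": [0,0,0]},
    {"fingers": 10,"linear": [0,0,0],"delta_rot": [0,0,0]}
  ]
}}

```text
time_s: 4.8
eef_pos: [537.3, 162.0, 126.1]
ee_rot: [-0.001, 1.0, -0.001, 0.002]
ft_force: [-1.5, -10.2, 10.0]
finger_gap: 15.0
```

```bash
python3 -c "
from h import *
s=get_state();print({k:np.round(v,3) for k,v in s.items()})"
```

```text
{'time_s': np.float64(4.8), 'joint_pos': array([ 0.149,  0.393, -0.22 ,  0.956, -0.003,  0.148]), 'joint_vel': array([ 0.   , -0.001, -0.001, -0.001,  0.002,  0.003]), 'joint_efforts': array([ 5.2090e+00, -6.6733e+01,  3.3159e+01, -1.1470e+00,  2.6620e+00,
        9.0000e-03]), 'eef_pos': array([537.254, 162.024, 126.076]), 'ee_rot': array([-0.001,  1.   , -0.001,  0.002]), 'ft_force': array([ -1.453, -10.22 ,   9.977]), 'wrist_torque': array([-1.96 ,  0.235, -0.03 ]), 'finger_gap': np.float64(14.973)}
```

Emit:
{"method": "arm_command", "body": {
  "series": [
    {"fingers": 10,"linear": [0,-1,0],"delta_rot": [0,0,0]},
    {"fingers": 10,"linear": [0,-1,0],"delta_rot": [0,0,0]},
    {"fingers": 10,"linear": [0,-1,0],"delta_rot": [0,0,0]}
  ]
}}

```text
time_s: 5.05
eef_pos: [537.3, 161.9, 126.1]
ee_rot: [-0.001, 1.0, -0.0, 0.002]
ft_force: [-1.1, -4.0, 9.4]
finger_gap: 14.7
```

Emit:
{"method": "arm_command", "body": {
  "series": [
    {"fingers": 10,"linear": [0,-1,0],"delta_rot": [0,0,0]},
    {"fingers": 10,"linear": [0,-1,0],"delta_rot": [0,0,0]},
    {"fingers": 10,"linear": [0,-1,0],"delta_rot": [0,0,0]}
  ]
}}

```text
time_s: 5.3
eef_pos: [537.3, 161.7, 126.1]
ee_rot: [-0.001, 1.0, 0.001, 0.002]
ft_force: [-0.9, 3.7, 8.4]
finger_gap: 15.1
```

Emit:
{"method": "arm_command", "body": {
  "newtons": 30,
  "series": [
    {"fingers": 60,"linear": [0,0.4,0],"delta_rot": [0,0,0]},
    {"fingers": 60,"linear": [0,0.4,0],"delta_rot": [0,0,0]},
    {"fingers": 60,"linear": [0,0.4,0],"delta_rot": [0,0,0.12]},
    {"fingers": 60,"linear": [2,0.4,0],"delta_rot": [0,0,0.24]},
    {"fingers": 60,"linear": [2,0.4,0],"delta_rot": [0,0,0.36]},
    {"fingers": 60,"linear": [2,0.4,0],"delta_rot": [0,0,0.48]},
    {"fingers": 60,"linear": [2,0.4,0],"delta_rot": [0,0,0.6]},
    {"fingers": 60,"linear": [2,0.4,0],"delta_rot": [0,0,0.72]},
    {"fingers": 60,"linear": [2,0.4,0],"delta_rot": [0,0,0.84]},
    {"fingers": 60,"linear": [2,0.4,0],"delta_rot": [0,0,0.96]},
    {"fingers": 60,"linear": [2,0.4,0],"delta_rot": [0,0,1.08]},
    {"fingers": 50,"linear": [2,0.4,0],"delta_rot": [0,0,1.2]},
    {"fingers": 40,"linear": [2,0.4,0],"delta_rot": [0,0,1.32]},
    {"fingers": 30,"linear": [2,0.4,0],"delta_rot": [0,0,1.44]},
    {"fingers": 20,"linear": [2,0.4,0],"delta_rot": [0,0,1.57]},
    {"fingers": 20,"linear": [2,0.4,0],"delta_rot": [0,0,1.57]}
  ]
}}

```text
time_s: 6.63
eef_pos: [534.3, 161.4, 124.4]
ee_rot: [0.708, 0.706, 0.0, 0.0]
ft_force: [-0.1, 0.1, -0.3]
finger_gap: 17.3
```

Emit:
{"method": "arm_command", "body": {
  "series": [
    {"fingers": 10,"linear": [0,0,0],"delta_rot": [0,0,0]},
    {"fingers": 5,"linear": [0,0,0],"delta_rot": [0,0,0]},
    {"fingers": 5,"linear": [0,0,0],"delta_rot": [0,0,0]},
    {"fingers": 5,"linear": [0,0,0],"delta_rot": [0,0,0]},
    {"fingers": 5,"linear": [0,0,0],"delta_rot": [0,0,0]},
    {"fingers": 5,"linear": [0,0,0],"delta_rot": [0,0,0]}
  ]
}}

```text
time_s: 7.13
eef_pos: [534.3, 161.4, 124.4]
ee_rot: [0.705, 0.709, 0.0, 0.0]
ft_force: [-1.9, -0.6, 6.6]
finger_gap: 11.8
```

```bash
python3 -c "
from h import *
s=get_state();print({k:np.round(v,3) for k,v in s.items()})"
```

```text
{'time_s': np.float64(7.133), 'joint_pos': array([ 0.147,  0.391, -0.228,  0.951, -0.   ,  1.712]), 'joint_vel': array([-0.002, -0.001, -0.001,  0.   ,  0.002, -0.   ]), 'joint_efforts': array([ 4.6000e-02, -6.8360e+01,  3.3466e+01, -6.0700e-01,  8.1000e-02,
        2.7000e-02]), 'eef_pos': array([534.328, 161.387, 124.362]), 'ee_rot': array([0.705, 0.709, 0.   , 0.   ]), 'ft_force': array([-1.882, -0.631,  6.555]), 'wrist_torque': array([-0.091,  0.289,  0.076]), 'finger_gap': np.float64(11.844)}
```

Emit:
{"method": "arm_command", "body": {
  "series": [
    {"fingers": 5,"linear": [-0.2,0,0],"delta_rot": [0,0,-0.12]},
    {"fingers": 5,"linear": [-0.4,0,0],"delta_rot": [0,0,-0.24]},
    {"fingers": 5,"linear": [-0.5,0.1,0],"delta_rot": [0,0,-0.36]},
    {"fingers": 5,"linear": [-0.7,0.2,0],"delta_rot": [0,0,-0.48]},
    {"fingers": 5,"linear": [-0.8,0.3,0],"delta_rot": [0,0,-0.6]},
    {"fingers": 5,"linear": [-1,0.4,0],"delta_rot": [0,0,-0.72]},
    {"fingers": 5,"linear": [-1.1,0.5,0],"delta_rot": [0,0,-0.84]},
    {"fingers": 5,"linear": [-1.2,0.6,0],"delta_rot": [0,0,-0.96]},
    {"fingers": 5,"linear": [-1.3,0.8,0],"delta_rot": [0,0,-1.08]},
    {"fingers": 5,"linear": [-1.4,1,0],"delta_rot": [0,0,-1.2]},
    {"fingers": 5,"linear": [-1.5,1.1,0],"delta_rot": [0,0,-1.32]},
    {"fingers": 5,"linear": [-1.5,1.3,0],"delta_rot": [0,0,-1.44]},
    {"fingers": 5,"linear": [-1.5,1.5,0],"delta_rot": [0,0,-1.56]},
    {"fingers": 5,"linear": [-1.5,1.7,0],"delta_rot": [0,0,-1.68]},
    {"fingers": 5,"linear": [-1.5,1.8,0],"delta_rot": [0,0,-1.8]},
    {"fingers": 5,"linear": [-1.4,2,0],"delta_rot": [0,0,-1.92]},
    {"fingers": 5,"linear": [-1.3,2.2,0],"delta_rot": [0,0,-2.04]},
    {"fingers": 5,"linear": [-1.2,2.3,0],"delta_rot": [0,0,-2.16]},
    {"fingers": 5,"linear": [-1.1,2.5,0],"delta_rot": [0,0,-2.28]},
    {"fingers": 5,"linear": [-1,2.6,0],"delta_rot": [0,0,-2.4]}
  ]
}}

```text
time_s: 8.8
eef_pos: [536.8, 161.2, 124.4]
ee_rot: [-0.409, 0.913, 0.001, 0.001]
ft_force: [-1.6, 6.6, 6.6]
finger_gap: 12.1
```

Emit:
{"method": "arm_command", "body": {
  "series": [
    {"fingers": 5,"linear": [-0.2,0.1,0],"delta_rot": [0,0,-0.12]},
    {"fingers": 5,"linear": [-0.4,0.1,0],"delta_rot": [0,0,-0.24]},
    {"fingers": 5,"linear": [-0.6,0.2,0],"delta_rot": [0,0,-0.36]},
    {"fingers": 5,"linear": [-0.8,0.3,0],"delta_rot": [0,0,-0.48]},
    {"fingers": 5,"linear": [-0.9,0.3,0],"delta_rot": [0,0,-0.6]},
    {"fingers": 5,"linear": [-1,0.4,0],"delta_rot": [0,0,-0.71]},
    {"fingers": 5,"linear": [-1,0.4,0],"delta_rot": [0,0,-0.71]},
    {"fingers": 5,"linear": [-1,0.4,0],"delta_rot": [0,0,-0.71]},
    {"fingers": 5,"linear": [-1,0.4,0],"delta_rot": [0,0,-0.71]}
  ]
}}

```text
time_s: 9.55
eef_pos: [536.9, 162.1, 124.4]
ee_rot: [-0.698, 0.716, 0.001, 0.001]
ft_force: [-4.3, 4.8, 7.4]
finger_gap: 12.0
```

```bash
python3 - <<'E'
from h import *
s=get_state();print({k:np.round(v,3) for k,v in s.items()}); print('yaw',np.degrees(2*np.arctan2(s['ee_rot'][1],s['ee_rot'][0])))
E
```

```text
{'time_s': np.float64(9.55), 'joint_pos': array([ 0.147,  0.395, -0.221,  0.955,  0.002, -1.399]), 'joint_vel': array([ 0.   , -0.   , -0.   ,  0.001, -0.   ,  0.004]), 'joint_efforts': array([-3.4240e+00, -6.8005e+01,  3.4110e+01, -1.3760e+00, -1.4910e+00,
       -1.0000e-03]), 'eef_pos': array([536.883, 162.108, 124.37 ]), 'ee_rot': array([-0.698,  0.716,  0.001,  0.001]), 'ft_force': array([-4.329,  4.793,  7.438]), 'wrist_torque': array([0.896, 0.777, 0.056]), 'finger_gap': np.float64(11.959)}
yaw 268.5995409521
```

Emit:
{"method": "arm_command", "body": {
  "series": [
    {"fingers": 30,"linear": [0,0,0],"delta_rot": [0,0,0]},
    {"fingers": 60,"linear": [0,0,0],"delta_rot": [0,0,0]},
    {"fingers": 60,"linear": [0,0,0],"delta_rot": [0,0,0]},
    {"fingers": 60,"linear": [0,0,-30],"delta_rot": [0,0,0]},
    {"fingers": 60,"linear": [-20,0,-60],"delta_rot": [0,0,0]},
    {"fingers": 70,"linear": [-50,0,-60],"delta_rot": [0,0,0]},
    {"fingers": 70,"linear": [-65,0,-60],"delta_rot": [0,0,0]},
    {"fingers": 70,"linear": [-65,0,-60],"delta_rot": [0,0,0]}
  ]
}}

```text
time_s: 10.22
eef_pos: [539.2, 228.7, 184.1]
ee_rot: [-0.698, 0.716, -0.0, 0.001]
ft_force: [-0.8, -1.0, -0.6]
finger_gap: 59.6
```

```bash
python3 - <<'E'
from h import *
d=snap('wrist','w4.png');s=get_state();print(s['time_s'],s['eef_pos'],s['joint_vel'])
u,v=map(int,proj(d,[535.6,162,120]))
v0=max(v-50,0)
c=d['image'][v0:v+50,u-60:u+60,::-1]
cv2.imwrite('pics/z4.png',cv2.resize(c,None,fx=6,fy=6,interpolation=cv2.INTER_CUBIC));print(u-60,v0)
E
```

```text
10.2667 [538.92165175 227.30142385 183.7345232 ] [-0.03133335 -0.00607187 -0.0235187  -0.00434988 -0.00620436 -0.01621457]
261 51
```

View pics/z4.png

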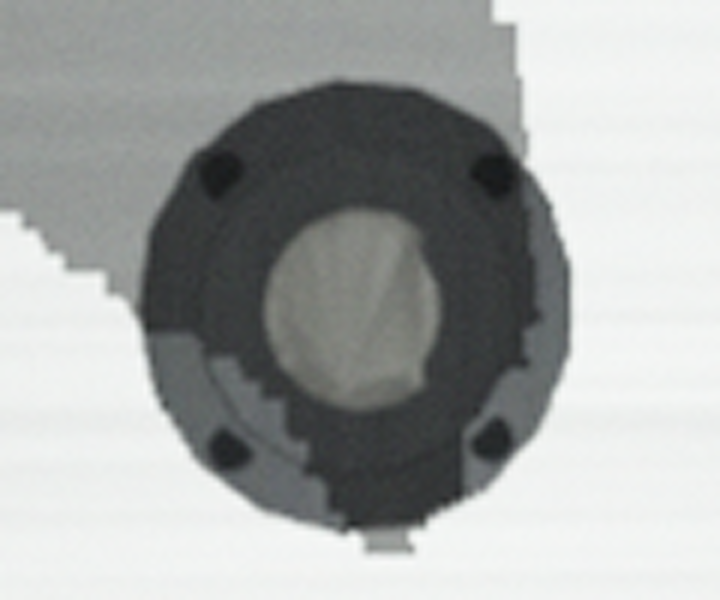

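The flat edge is now on the right, from (420,235) to (422,385). Right in this view is world -x, so the flat faces the sensor. Next is the hub, and first I'll check the clearance to its neighbours.

```bash
python3 - <<'E'
from h import *
np.set_printoptions(precision=1,suppress=True)
d=load('w1.png')
for n,u,v,z in [('blue',293,275,6),('bluescrew',318,275,18),('teal',213,196,6),('spacer',172,101,15),('pip tail',428,225,10),('piptop',460,150,10)]:
    p=onz(d,u,v,z);print(n,p,np.hypot(*(p[:2]-[452.5,-334])), np.degrees(np.arctan2(*(p[:2]-[452.5,-334])[::-1])))
delta(452.4,-334.3,110,np.radians(280.8))
E
```

```text
blue [ 335.9 -348.1    6. ] 117.43547809577493 -173.1065969773722
bluescrew [ 352.  -371.1   18. ] 107.11341919717694 -159.7596495907383
teal [ 389.8 -240.9    6. ] 112.23877051183494 123.94410364790032
spacer [ 466.7 -181.1   15. ] 153.55866904456937 84.70369951850171
pip tail [ 442.8 -457.4   10. ] 123.7543993192559 -94.49108145334417
piptop [ 523.8 -451.7   10. ] 137.61809619213463 -58.7993436982594
[563.7  71.9  73.8] [-0.  -0.  -0.2]
```

Emit:
{"method": "arm_command", "body": {
  "newtons": 20,
  "series": [
    {"fingers": 70,"linear": [10,1,-30],"delta_rot": [0,0,0]},
    {"fingers": 70,"linear": [48,6,-35],"delta_rot": [0,0,-0.05]},
    {"fingers": 70,"linear": [87,11,-35],"delta_rot": [0,0,-0.1]},
    {"fingers": 70,"linear": [126,16,-35],"delta_rot": [0,0,-0.15]},
    {"fingers": 65,"linear": [166,21,-35],"delta_rot": [0,0,-0.2]},
    {"fingers": 60,"linear": [206,26,-35],"delta_rot": [0,0,-0.2]},
    {"fingers": 60,"linear": [246,31,-30],"delta_rot": [0,0,-0.2]},
    {"fingers": 60,"linear": [286,36,-25],"delta_rot": [0,0,-0.2]},
    {"fingers": 60,"linear": [326,41,-20],"delta_rot": [0,0,-0.2]},
    {"fingers": 60,"linear": [366,46,-10],"delta_rot": [0,0,-0.2]},
    {"fingers": 60,"linear": [406,51,0],"delta_rot": [0,0,-0.2]},
    {"fingers": 60,"linear": [446,56,10],"delta_rot": [0,0,-0.2]},
    {"fingers": 60,"linear": [486,61,20],"delta_rot": [0,0,-0.2]},
    {"fingers": 60,"linear": [525,67,40],"delta_rot": [0,0,-0.2]},
    {"fingers": 60,"linear": [563.7,71.9,60],"delta_rot": [0,0,-0.2]},
    {"fingers": 60,"linear": [563.7,71.9,73.8],"delta_rot": [0,0,-0.2]},
    {"fingers": 60,"linear": [563.7,71.9,73.8],"delta_rot": [0,0,-0.2]},
    {"fingers": 60,"linear": [563.7,71.9,73.8],"delta_rot": [0,0,-0.2]}
  ]
}}

```text
time_s: 11.77
eef_pos: [449.8, -334.9, 109.6]
ee_rot: [0.765, -0.644, -0.001, -0.0]
ft_force: [0.3, 0.1, -0.6]
finger_gap: 51.9
```

```bash
python3 - <<'E'
from h import *
d=snap('wrist','w5.png');s=get_state();print(s['time_s'],s['eef_pos'],s['finger_gap'])
print('yaw',np.degrees(2*np.arctan2(s['ee_rot'][1],s['ee_rot'][0])))
delta(452.4,-334.3,33,np.radians(280.8))
E
```

```text
11.8167 [ 450.55401007 -334.5968234   110.538224  ] 51.433846980304075
yaw -80.17847816592949
[ 0.1 -1.9 77.5] [ 0.     0.001 -0.017]
```

View pics/w5.png

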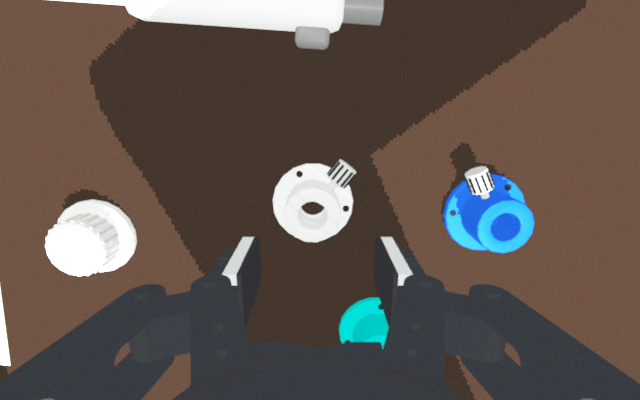

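The hub is centred at (312,203), its screw at (342,173), with the jaws on either side.

```bash
python3 - <<'E'
from h import *
d=load('w5.png')
x,fr,rect=hubfit(d,(262,150,365,250),120);print(x,fr,rect)
s=onz(d,342,172.5,22)[:2]; v=s-x[:2];print(s,np.hypot(*v),np.degrees(np.arctan2(v[1],v[0])))
E
```

```text
[ 453.31283858 -334.23783535   27.75544031] 0.7633587786259542 ((436.67364501953125, -365.2934265136719), (4.149986267089844, 13.615387916564941), 57.21487045288086)
[ 439.24827306 -361.78733464] 30.931972370263303 -117.04521260672668
```

Emit:
{"method": "arm_command", "body": {
  "series": [
    {"fingers": 58,"linear": [0,-2,30],"delta_rot": [0,0,0]},
    {"fingers": 58,"linear": [0,-2,60],"delta_rot": [0,0,0]},
    {"fingers": 58,"linear": [0,-2,77],"delta_rot": [0,0,0]},
    {"fingers": 58,"linear": [0,-2,77],"delta_rot": [0,0,0]},
    {"fingers": 58,"linear": [0,-2,77],"delta_rot": [0,0,0]},
    {"fingers": 58,"linear": [0,-2,77],"delta_rot": [0,0,0]}
  ]
}}

```text
time_s: 12.32
eef_pos: [453.8, -334.8, 35.0]
ee_rot: [0.765, -0.644, 0.001, 0.0]
ft_force: [-0.0, -0.6, 0.9]
finger_gap: 49.5
```

```bash
python3 - <<'E'
from h import *
d=snap('wrist','w6.png');s=get_state();print(s['time_s'],s['eef_pos'],s['finger_gap'],s['ft_force'],s['joint_vel'])
print('yaw',np.degrees(2*np.arctan2(s['ee_rot'][1],s['ee_rot'][0])))
E
```

```text
12.3667 [ 453.91139826 -335.01067872   35.04013809] 49.60569577516576 [-0.29951938  0.37782349 -0.34882195] [-0.00552594  0.00085216 -0.00372089 -0.00657903  0.00054973 -0.00164599]
yaw -80.13612652381161
```

View pics/w6.png

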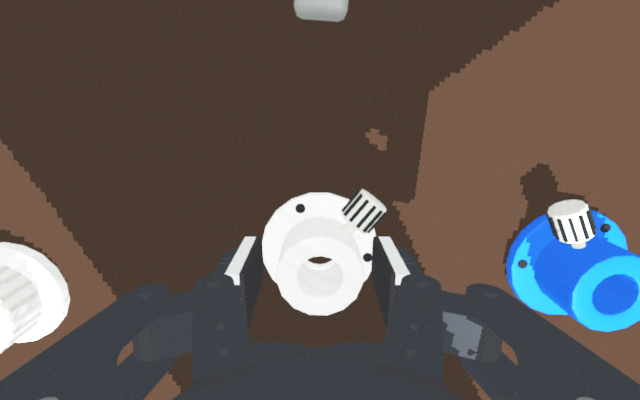

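Emit:
{"method": "arm_command", "body": {
  "newtons": 20,
  "series": [
    {"fingers": 48,"linear": [0,0,0],"delta_rot": [0,0,0]},
    {"fingers": 44,"linear": [0,0,0],"delta_rot": [0,0,0]},
    {"fingers": 40,"linear": [0,0,0],"delta_rot": [0,0,0]},
    {"fingers": 38,"linear": [0,0,0],"delta_rot": [0,0,0]},
    {"fingers": 38,"linear": [0,0,0],"delta_rot": [0,0,0]},
    {"fingers": 38,"linear": [0,0,0],"delta_rot": [0,0,0]}
  ]
}}

```text
time_s: 12.87
eef_pos: [453.4, -335.0, 34.2]
ee_rot: [0.765, -0.644, 0.001, -0.0]
ft_force: [-1.0, 1.6, 10.2]
finger_gap: 35.2
```

Emit:
{"method": "arm_command", "body": {
  "newtons": 20,
  "series": [
    {"fingers": 50,"linear": [0,0,0],"delta_rot": [0,0,0]},
    {"fingers": 58,"linear": [0,0,0],"delta_rot": [0,0,0]},
    {"fingers": 58,"linear": [0,0,0],"delta_rot": [0,0,0.12]},
    {"fingers": 58,"linear": [0,0,0],"delta_rot": [0,0,0.24]},
    {"fingers": 58,"linear": [0,0,0],"delta_rot": [0,0,0.36]},
    {"fingers": 58,"linear": [0,0,0],"delta_rot": [0,0,0.48]},
    {"fingers": 58,"linear": [0,0,0],"delta_rot": [0,0,0.6]},
    {"fingers": 58,"linear": [0,0,0],"delta_rot": [0,0,0.72]},
    {"fingers": 58,"linear": [0,0,0],"delta_rot": [0,0,0.84]},
    {"fingers": 58,"linear": [0,0,0],"delta_rot": [0,0,0.96]},
    {"fingers": 58,"linear": [0,0,0],"delta_rot": [0,0,1.08]},
    {"fingers": 58,"linear": [0,0,0],"delta_rot": [0,0,1.2]},
    {"fingers": 58,"linear": [0,0,0],"delta_rot": [0,0,1.276]},
    {"fingers": 58,"linear": [0,0,0],"delta_rot": [0,0,1.276]},
    {"fingers": 48,"linear": [0,0,0],"delta_rot": [0,0,1.276]},
    {"fingers": 42,"linear": [0,0,0],"delta_rot": [0,0,1.276]},
    {"fingers": 38,"linear": [0,0,0],"delta_rot": [0,0,1.276]},
    {"fingers": 38,"linear": [0,0,0],"delta_rot": [0,0,1.276]},
    {"fingers": 38,"linear": [0,0,0],"delta_rot": [0,0,1.276]}
  ]
}}

```text
time_s: 14.45
eef_pos: [453.0, -334.7, 33.2]
ee_rot: [-0.231, 0.973, -0.0, 0.0]
ft_force: [-1.4, 0.8, 5.0]
finger_gap: 35.4
```

```bash
python3 - <<'E'
from h import *
d=snap('wrist','w7.png');s=get_state();print(s['time_s'],s['eef_pos'],s['finger_gap'],s['ft_force'],s['joint_vel'])
print('yaw',np.degrees(2*np.arctan2(s['ee_rot'][1],s['ee_rot'][0])))
E
```

```text
14.5 [ 452.99594959 -334.71040553   33.26267555] 35.41882312209928 [-1.40300126  0.61670013  6.09795013] [ 0.00085553 -0.00162554 -0.00083222 -0.0002699  -0.00130583  0.0027901 ]
yaw 206.7519126772896
```

View pics/w7.png

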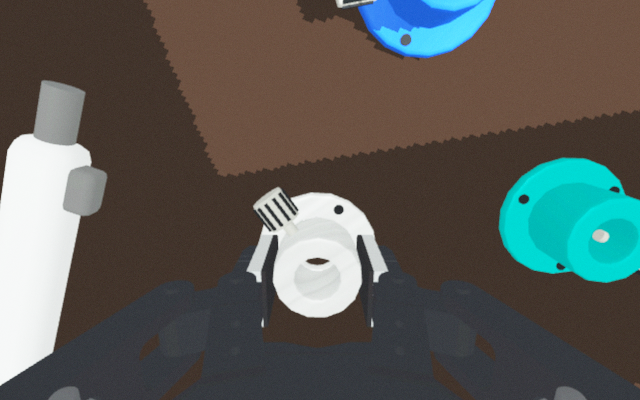

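The hub is gripped at (318,255), with the screw at (276,211) on the upper left. I'll measure the screw bearing again and then align to it.

```bash
python3 - <<'E'
from h import *
for f,uv in [('w6.png',(364,211)),('w7.png',(276,211))]:
    d=load(f)
    s=onz(d,*uv,18+3)[:2]
    for c in [(453.2,-334.8)]:
        v=s-np.array(c);print(f,s,np.hypot(*v),np.degrees(np.arctan2(v[1],v[0])))
    # bore top rim ring centre: boss top outline
d=load('w7.png');im=d['image'];c=im[170:330,220:420,::-1];cv2.imwrite('pics/z7.png',cv2.resize(c,None,fx=4,fy=3.7,interpolation=cv2.INTER_CUBIC))
E
```

```text
w6.png [ 439.67180091 -361.23947776] 29.699463876996173 -117.0973118956919
w7.png [ 439.28760147 -360.06285276] 28.840363422825785 -118.84183021982335
```

View pics/z7.png

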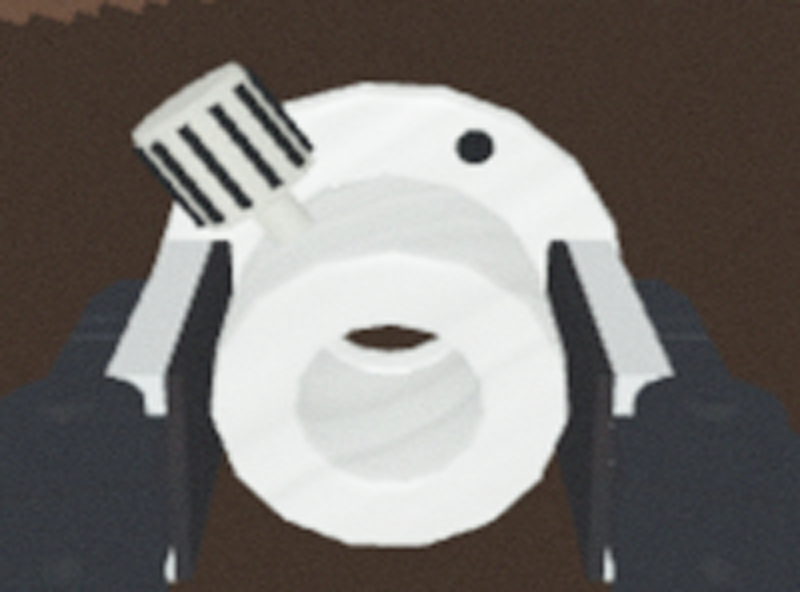

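Emit:
{"method": "arm_command", "body": {
  "newtons": 20,
  "series": [
    {"fingers": 50,"linear": [0,0,0],"delta_rot": [0,0,0]},
    {"fingers": 58,"linear": [0,0,0],"delta_rot": [0,0,0]},
    {"fingers": 58,"linear": [0,0,0],"delta_rot": [0,0,-0.12]},
    {"fingers": 58,"linear": [0,0,0],"delta_rot": [0,0,-0.24]},
    {"fingers": 58,"linear": [0,0,0],"delta_rot": [0,0,-0.36]},
    {"fingers": 58,"linear": [0,0,0],"delta_rot": [0,0,-0.48]},
    {"fingers": 58,"linear": [0,0,0],"delta_rot": [0,0,-0.6]},
    {"fingers": 58,"linear": [0,0,0],"delta_rot": [0,0,-0.63]},
    {"fingers": 58,"linear": [0,0,0],"delta_rot": [0,0,-0.63]},
    {"fingers": 48,"linear": [0,0,0],"delta_rot": [0,0,-0.63]},
    {"fingers": 42,"linear": [0,0,0],"delta_rot": [0,0,-0.63]},
    {"fingers": 38,"linear": [0,0,0],"delta_rot": [0,0,-0.63]},
    {"fingers": 38,"linear": [0,0,0],"delta_rot": [0,0,-0.63]}
  ]
}}

```text
time_s: 15.58
eef_pos: [453.0, -334.7, 33.1]
ee_rot: [-0.521, 0.854, -0.0, 0.0]
ft_force: [0.1, 0.7, 1.7]
finger_gap: 34.1
```

```bash
python3 - <<'E'
from h import *
d=snap('wrist','w8.png');s=get_state();print(s['time_s'],s['eef_pos'],s['finger_gap'],s['ft_force'])
print('yaw',np.degrees(2*np.arctan2(s['ee_rot'][1],s['ee_rot'][0])))
im=d['image'];c=im[160:330,220:420,::-1];cv2.imwrite('pics/z8.png',cv2.resize(c,None,fx=4,fy=3.5,interpolation=cv2.INTER_CUBIC))
E
```

```text
15.6333 [ 452.96343694 -334.67174846   33.1303348 ] 34.354512614404676 [-0.04869041  0.9662312   2.09350276]
yaw 242.777921464471
```

View pics/z8.png

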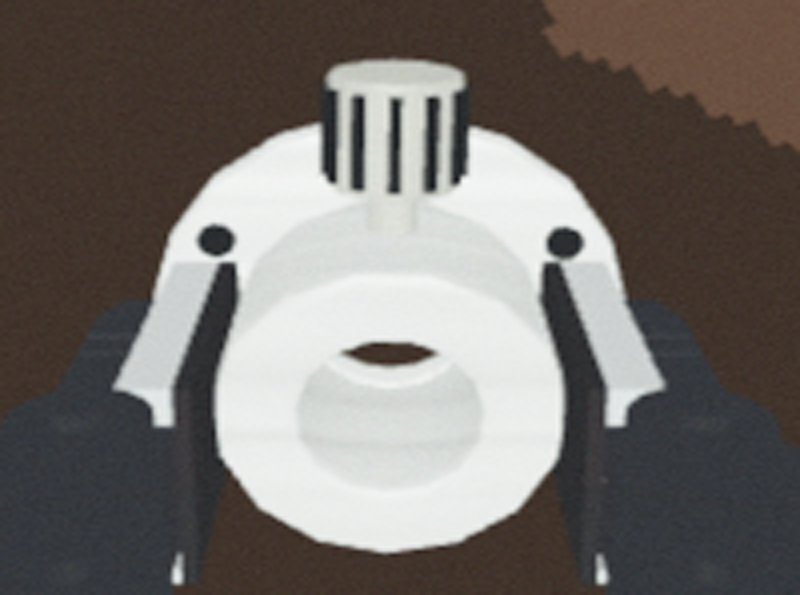

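The screw at (395,130) is square over the bore at (391,400) in the tool's frame. I'll firm up the grip and lift.

Emit:
{"method": "arm_command", "body": {
  "newtons": 60,
  "series": [
    {"fingers": 25,"linear": [0,0,0],"delta_rot": [0,0,0]},
    {"fingers": 25,"linear": [0,0,0],"delta_rot": [0,0,0]},
    {"fingers": 25,"linear": [0,0,0],"delta_rot": [0,0,0]},
    {"fingers": 25,"linear": [0,0,-10],"delta_rot": [0,0,0]},
    {"fingers": 25,"linear": [0,0,-30],"delta_rot": [0,0,0]},
    {"fingers": 25,"linear": [0,0,-60],"delta_rot": [0,0,0]},
    {"fingers": 25,"linear": [0,0,-90],"delta_rot": [0,0,0]},
    {"fingers": 25,"linear": [0,0,-120],"delta_rot": [0,0,0]},
    {"fingers": 25,"linear": [0,0,-150],"delta_rot": [0,0,0]},
    {"fingers": 25,"linear": [0,0,-170],"delta_rot": [0,0,0]},
    {"fingers": 25,"linear": [0,0,-170],"delta_rot": [0,0,0]},
    {"fingers": 25,"linear": [0,0,-170],"delta_rot": [0,0,0]}
  ]
}}

```text
time_s: 16.63
eef_pos: [453.2, -334.9, 204.2]
ee_rot: [-0.521, 0.854, -0.001, 0.0]
ft_force: [0.1, -0.8, -1.3]
finger_gap: 33.3
```

```bash
python3 - <<'E'
from h import *
d=snap('wrist','w9.png');s=get_state();print(s['time_s'],s['eef_pos'],s['finger_gap'],s['ft_force'])
im=d['image'];c=im[160:330,220:420,::-1];cv2.imwrite('pics/z9.png',cv2.resize(c,None,fx=4,fy=3.5,interpolation=cv2.INTER_CUBIC))
delta(535.6,161.8,203,np.radians(178.6))
E
```

```text
16.6833 [ 452.85550294 -334.53270823  203.05759737] 33.282263395308135 [-0.3277926   0.72250189 -0.42270836]
[-479.3  153.3    0. ] [-0.     0.     1.121]
```

View pics/z9.png

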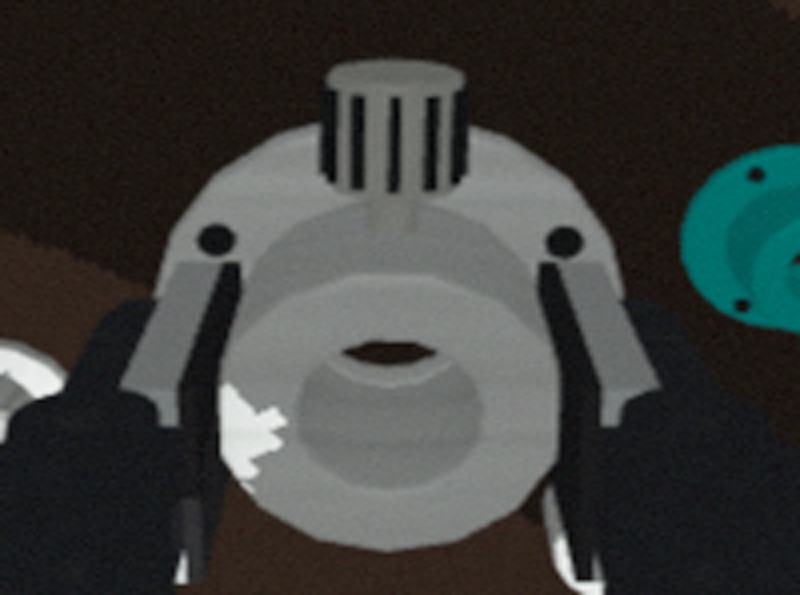

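The hub is held with the same pose in the jaws. I'll carry it to above the shaft, slowing down toward the end.

Emit:
{"method": "arm_command", "body": {
  "series": [
    {"fingers": 25,"linear": [-15,5,0],"delta_rot": [0,0,0.03]},
    {"fingers": 25,"linear": [-45,14.4,0],"delta_rot": [0,0,0.1]},
    {"fingers": 25,"linear": [-80,25.6,0],"delta_rot": [0,0,0.18]},
    {"fingers": 25,"linear": [-115,36.8,0],"delta_rot": [0,0,0.27]},
    {"fingers": 25,"linear": [-150,48,0],"delta_rot": [0,0,0.35]},
    {"fingers": 25,"linear": [-185,59.2,0],"delta_rot": [0,0,0.43]},
    {"fingers": 25,"linear": [-220,70.4,0],"delta_rot": [0,0,0.52]},
    {"fingers": 25,"linear": [-255,81.6,0],"delta_rot": [0,0,0.6]},
    {"fingers": 25,"linear": [-290,92.8,0],"delta_rot": [0,0,0.68]},
    {"fingers": 25,"linear": [-325,104,0],"delta_rot": [0,0,0.76]},
    {"fingers": 25,"linear": [-360,115,0],"delta_rot": [0,0,0.84]},
    {"fingers": 25,"linear": [-395,126,0],"delta_rot": [0,0,0.92]},
    {"fingers": 25,"linear": [-425,136,0],"delta_rot": [0,0,1.0]},
    {"fingers": 25,"linear": [-450,144,0],"delta_rot": [0,0,1.06]},
    {"fingers": 25,"linear": [-468,149.7,0],"delta_rot": [0,0,1.1]},
    {"fingers": 25,"linear": [-479.3,153.3,0],"delta_rot": [0,0,1.121]},
    {"fingers": 25,"linear": [-479.3,153.3,0],"delta_rot": [0,0,1.121]},
    {"fingers": 25,"linear": [-479.3,153.3,0],"delta_rot": [0,0,1.121]},
    {"fingers": 25,"linear": [-479.3,153.3,0],"delta_rot": [0,0,1.121]}
  ]
}}

```text
time_s: 18.27
eef_pos: [535.2, 161.1, 202.4]
ee_rot: [0.012, 1.0, -0.0, -0.001]
ft_force: [0.5, -0.2, -1.0]
finger_gap: 33.4
```

```bash
python3 - <<'E'
from h import *
d=snap('wrist','w10.png');s=get_state();print(s['time_s'],s['eef_pos'],s['finger_gap'],s['ft_force'],s['joint_vel'])
print('yaw',np.degrees(2*np.arctan2(s['ee_rot'][1],s['ee_rot'][0])))
a=snap('scene','s10.png');b=snap('side','d10.png')
s=get_state();print(s['eef_pos'])
z=lambda im,u,v:cv2.resize(im[v-50:v+50,u-65:u+65,::-1],(390,300),interpolation=cv2.INTER_CUBIC)
cv2.imwrite('pics/z10.png',np.hstack([z(a['image'],432,255),z(b['image'],280,260)]))
im=d['image'];c=im[160:330,220:420,::-1];cv2.imwrite('pics/z10w.png',cv2.resize(c,None,fx=4,fy=3.5,interpolation=cv2.INTER_CUBIC))
delta(535.6,161.8,203,np.radians(178.6))
E
```

```text
18.3167 [535.29418601 160.92756477 202.60606099] 33.573016349426645 [-0.14693827 -0.61385589 -0.61971433] [-0.00473682 -0.0024566   0.00492444  0.00096021  0.00058622  0.00556527]
yaw 178.57193929973494
[535.49348541 160.88521752 202.95206839]
[-0.1  0.9 -0. ] [-0.    -0.    -0.001]
```

View pics/z10.png

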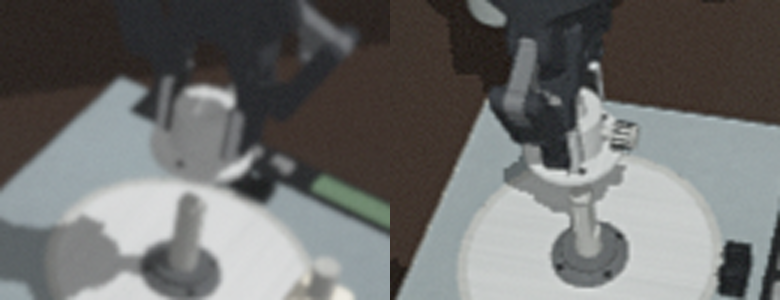

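View pics/z10w.png

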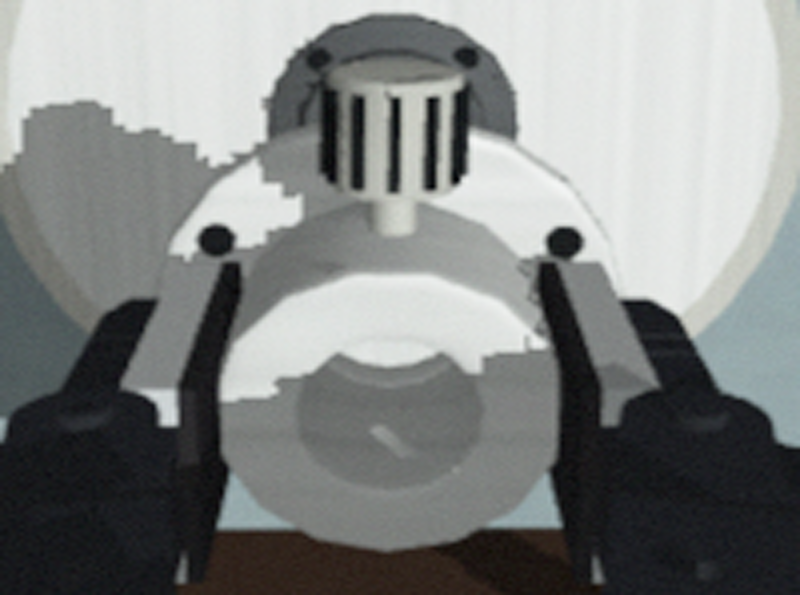

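Emit:
{"method": "arm_command", "body": {
  "series": [
    {"fingers": 25,"linear": [0,0.7,12],"delta_rot": [0,0,0]},
    {"fingers": 25,"linear": [0,0.7,24],"delta_rot": [0,0,0]},
    {"fingers": 25,"linear": [0,0.7,31],"delta_rot": [0,0,0]},
    {"fingers": 25,"linear": [0,0.7,31],"delta_rot": [0,0,0]},
    {"fingers": 25,"linear": [0,0.7,31],"delta_rot": [0,0,0]},
    {"fingers": 25,"linear": [0,0.7,31],"delta_rot": [0,0,0]}
  ]
}}

```text
time_s: 18.92
eef_pos: [535.9, 162.3, 172.7]
ee_rot: [0.013, 1.0, 0.0, 0.0]
ft_force: [-0.1, 0.9, -0.7]
finger_gap: 33.3
```

```bash
python3 - <<'E'
from h import *
s=get_state();print(s['time_s'],s['eef_pos'],s['finger_gap'],s['ft_force'],s['joint_vel'])
print('yaw',np.degrees(2*np.arctan2(s['ee_rot'][1],s['ee_rot'][0])))
b=snap('side','d11.png');a=snap('scene','s11.png')
z=lambda im,u,v:cv2.resize(im[v-50:v+50,u-65:u+65,::-1],(390,300),interpolation=cv2.INTER_CUBIC)
cv2.imwrite('pics/z11.png',np.hstack([z(a['image'],432,265),z(b['image'],280,270)]))
E
```

```text
18.9167 [535.89400169 162.25699179 172.6540031 ] 33.29774269491548 [-0.13290599  0.92609443 -0.7426757 ] [ 0.00197204 -0.00406231  0.00216525 -0.00247504  0.00025705 -0.00042196]
yaw 178.56708337185086
```

View pics/z11.png

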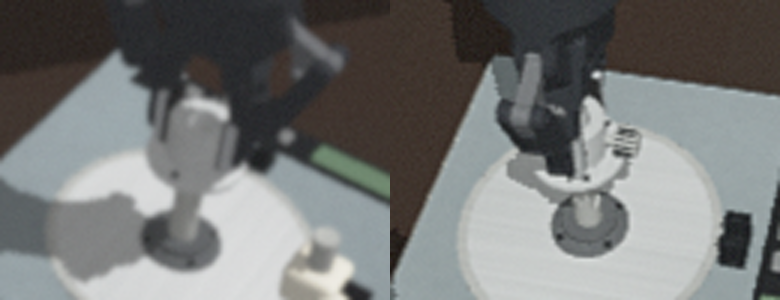

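Emit:
{"method": "arm_command", "body": {
  "series": [
    {"fingers": 25,"linear": [0.2,-0.3,2],"delta_rot": [0,0,0]},
    {"fingers": 25,"linear": [0.2,-0.3,4],"delta_rot": [0,0,0]},
    {"fingers": 25,"linear": [0.2,-0.3,6],"delta_rot": [0,0,0]},
    {"fingers": 25,"linear": [0.2,-0.3,8],"delta_rot": [0,0,0]},
    {"fingers": 25,"linear": [0.2,-0.3,9],"delta_rot": [0,0,0]},
    {"fingers": 25,"linear": [0.2,-0.3,10],"delta_rot": [0,0,0]},
    {"fingers": 25,"linear": [0.2,-0.3,10],"delta_rot": [0,0,0]}
  ]
}}

```text
time_s: 19.6
eef_pos: [535.4, 162.1, 161.8]
ee_rot: [0.012, 1.0, -0.0, -0.0]
ft_force: [-1.6, -0.0, -1.2]
finger_gap: 33.4
```

Emit:
{"method": "arm_command", "body": {
  "series": [
    {"fingers": 25,"linear": [0,0,1],"delta_rot": [0,0,0]},
    {"fingers": 25,"linear": [0,0,2],"delta_rot": [0,0,0]},
    {"fingers": 25,"linear": [0,0,3],"delta_rot": [0,0,0]},
    {"fingers": 25,"linear": [0,0,4],"delta_rot": [0,0,0]},
    {"fingers": 25,"linear": [0,0,4],"delta_rot": [0,0,0]}
  ]
}}

```text
time_s: 20.02
eef_pos: [535.4, 162.1, 157.8]
ee_rot: [0.012, 1.0, -0.0, -0.0]
ft_force: [-0.3, -0.4, -0.0]
finger_gap: 33.9
```

No vertical force, so the shaft top is in the bore. Next the screw tip meets the flat.

Emit:
{"method": "arm_command", "body": {
  "series": [
    {"fingers": 25,"linear": [0,0,2],"delta_rot": [0,0,0]},
    {"fingers": 25,"linear": [0,0,4],"delta_rot": [0,0,0]},
    {"fingers": 25,"linear": [0,0,6],"delta_rot": [0,0,0]},
    {"fingers": 25,"linear": [0,0,8],"delta_rot": [0,0,0]},
    {"fingers": 25,"linear": [0,0,9],"delta_rot": [0,0,0]},
    {"fingers": 25,"linear": [0,0,9],"delta_rot": [0,0,0]}
  ]
}}

```text
time_s: 20.52
eef_pos: [535.3, 162.1, 148.8]
ee_rot: [0.012, 1.0, -0.0, -0.0]
ft_force: [-0.0, -0.3, -0.4]
finger_gap: 33.7
```

Emit:
{"method": "arm_command", "body": {
  "series": [
    {"fingers": 25,"linear": [0,0,1],"delta_rot": [0,0,0]},
    {"fingers": 25,"linear": [0,0,2],"delta_rot": [0,0,0]},
    {"fingers": 25,"linear": [0,0,3],"delta_rot": [0,0,0]},
    {"fingers": 25,"linear": [0,0,4],"delta_rot": [0,0,0]},
    {"fingers": 25,"linear": [0,0,4],"delta_rot": [0,0,0]}
  ]
}}

```text
time_s: 20.93
eef_pos: [535.4, 162.1, 144.9]
ee_rot: [0.012, 1.0, -0.0, -0.0]
ft_force: [-0.5, -0.2, -1.5]
finger_gap: 33.3
```

Emit:
{"method": "arm_command", "body": {
  "series": [
    {"fingers": 25,"linear": [0,0,1],"delta_rot": [0,0,0]},
    {"fingers": 25,"linear": [0,0,2],"delta_rot": [0,0,0]},
    {"fingers": 25,"linear": [0,0,3],"delta_rot": [0,0,0]},
    {"fingers": 25,"linear": [0,0,4],"delta_rot": [0,0,0]},
    {"fingers": 25,"linear": [0,0,4],"delta_rot": [0,0,0]}
  ]
}}

```text
time_s: 21.35
eef_pos: [535.4, 162.1, 140.9]
ee_rot: [0.012, 1.0, -0.0, -0.0]
ft_force: [-0.4, -0.2, -0.1]
finger_gap: 33.4
```

Emit:
{"method": "arm_command", "body": {
  "series": [
    {"fingers": 25,"linear": [0,0,2],"delta_rot": [0,0,0]},
    {"fingers": 25,"linear": [0,0,4],"delta_rot": [0,0,0]},
    {"fingers": 25,"linear": [0,0,6],"delta_rot": [0,0,0]},
    {"fingers": 25,"linear": [0,0,8],"delta_rot": [0,0,0]},
    {"fingers": 25,"linear": [0,0,10],"delta_rot": [0,0,0]},
    {"fingers": 25,"linear": [0,0,12],"delta_rot": [0,0,0]},
    {"fingers": 25,"linear": [0,0,12],"delta_rot": [0,0,0]},
    {"fingers": 25,"linear": [0,0,12],"delta_rot": [0,0,0]}
  ]
}}

```text
time_s: 22.02
eef_pos: [535.4, 162.1, 129.0]
ee_rot: [0.012, 1.0, -0.0, -0.0]
ft_force: [-0.2, 0.4, -1.1]
finger_gap: 33.2
```

```bash
python3 - <<'E'
from h import *
d=snap('wrist','w12.png');s=get_state();print(s['time_s'],s['eef_pos'],s['finger_gap'],s['ft_force'],s['wrist_torque'],s['joint_vel'])
b=snap('side','d12.png');a=snap('scene','s12.png')
z=lambda im,u,v:cv2.resize(im[v-50:v+50,u-65:u+65,::-1],(390,300),interpolation=cv2.INTER_CUBIC)
im=d['image'];c=cv2.resize(im[160:330,220:420,::-1],(353,300),interpolation=cv2.INTER_CUBIC)
o=np.zeros((600,780,3),np.uint8);o[:300]=np.hstack([z(a['image'],432,275),z(b['image'],280,280)]);o[300:,:353]=c
cv2.imwrite('pics/z12.png',o)
# screw height by triangulation placeholder
E
```

```text
22.0667 [535.47654823 162.11433154 129.09797915] 33.14849672877962 [-0.36221515  0.08980125 -1.06656349] [-0.05827106 -0.01169989  0.00276515] [ 0.00064703 -0.00563866  0.00233804 -0.00025231 -0.00089894 -0.0008359 ]
```

View pics/z12.png

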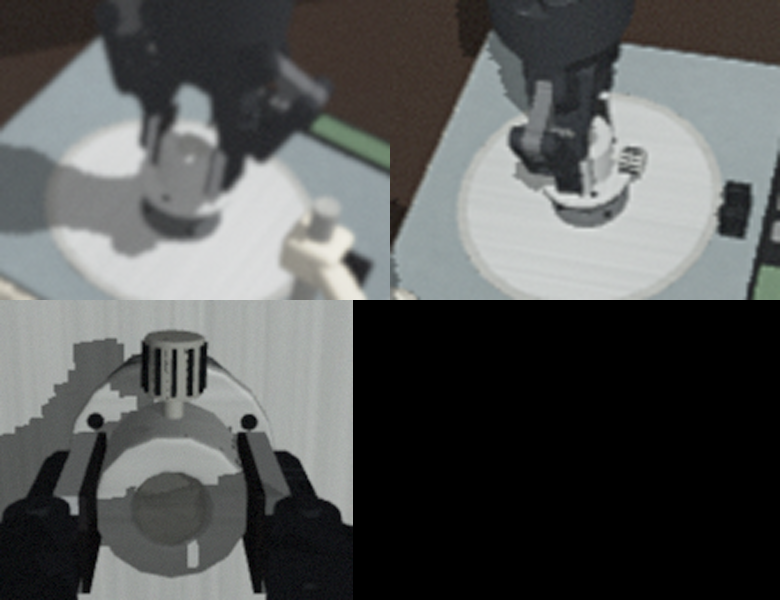

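View pics/d12.png

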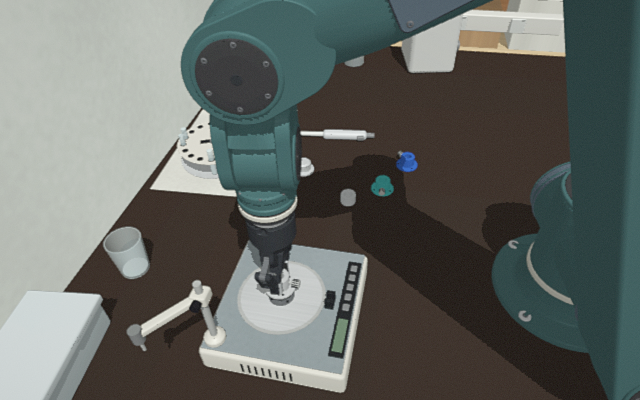

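The shaft is in the bore, the screw points at the sensor, and the flange is above the collar. One independent check remains: screw height from two views.

```bash
python3 - <<'E'
from h import *
X,e=tri([(load('d12.png'),295.7,284),(load('w12.png'),319.1,196.8)]);print(X,e,'above deck',X[2]-70,'rel shaft',X[:2]-[535.6,161.8])
E
```

```text
[507.29154188 164.16464203 109.67550778] [np.float64(0.3602848859313393), np.float64(0.3602848859315702)] above deck 39.67550778478493 rel shaft [-28.30845812   2.36464203]
```

```bash
python3 -c "
from plant import *
print(hand_in()); s=get_state();print(s['eef_pos'],s['ft_force'],s['finger_gap'])"
```

```text
the job is handed in; nothing more can be done
None
the job is handed in; nothing more can be done
```

I turned the bare shaft about half a turn, so its flat now faces the home sensor. The hub is on the shaft with the thumbscrew over the flat, still gripped at 60 N and resting on nothing. The job was handed in at about 22 s of the 64 s.

- **Flat:** the jaws closed to a reading of about 12 mm on the flat, against 15 mm on the round, so I felt it clearly. The closed jaws stood at 178.6°, and from the case edges I put the sensor at about 179°. A wrist picture afterwards showed the flat on the sensor side.
- **Hub:** I centred it in the jaws with pinches from two angles, then took the grip with the screw square. In the last picture it sits the same way in the jaws, with the shaft in the bore and the screw toward the sensor.
- **Fit:** it went down with no more than 2 N on the wrist at any check. At the end the TCP was within 0.4 mm of the shaft axis I had felt. I did not measure tilt separately.
- **Screw height, where two checks disagreed:** the arm's position puts the screw 44 mm above the deck, and a rough two-camera measurement gave about 40 mm. Both are inside 34–54 mm. I trusted the arm's figure and left the hub there.
- **Screw sideways:** the same camera measurement put the screw about 2.4 mm off the axis in y, which is within the limit and roughly the camera error.
- **Other things on the bench:** nothing touched them that I saw or felt, but I did not measure their positions again at the end.

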